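Lock the battery box cover with its quarter-turn stud

TASK

Take the orange winged quarter-turn stud out of its wooden holder, put it into the slot in the cover of the grey backup-battery box, press its head down gently against the spring and turn it a quarter turn clockwise until it catches under the cover, then let go and leave it locked. The spring seat inside is delicate: press only as hard as the spring asks, never hard against the bottom, never force it round if it will not turn freely, and do not disturb the charger block or the eraser.

Things in the scene. Friction and masses are not known exactly. Their poses are not given: they have to be found in the camera images.
- stud: Loose steel stud with orange wing, upright, 81 mm tall, 60 g. Origin: centre of its foot, z up the shaft, x along the wing. Shaft 8 mm diameter, stepped to 6 mm over the lowest 2 mm; flange 30 mm diameter at z 52 to 55 mm. Half a turn makes no difference. Stands in the holder at first, its wing along the holder's x give or take 4 degrees.
- wing (a point): Centre of the stud's orange wing, the part to grip: 32 mm long along the stud's x, 10 mm thick along y, from z = 55 to 81 mm above the foot (this point: 68 mm).
- pin (a point): Centre of the stud's cross pin, 7.5 mm above the foot: a steel bar, flat on top and round below, along the stud's x, 30 mm long, 7 mm thick.
- holder: Fixed wooden block 66 x 56 x 31 mm, origin centre of underside, z up. A slot 36 mm long along its x and 11 mm wide is open at the top, its floor at z = 6 mm; the stud stands in it with its foot on that floor.
- power_box: Fixed grey backup-battery box with black cover, 150 (x) x 130 (y) x 77 mm (z), origin centre of underside, vents in front (-x). Under the cover a hidden keeper continues the slot downwards; its height differs from case to case by up to 16 mm and can only be felt. More than 25 N on the seat, or 60 N on the keeper (about 0.6 N m of turning), spoils it.
- slot (a point): Centre of the slot's mouth on the cover's top, 77 mm above the underside; axes as the box. Slot 36 mm along x, 10 mm wide; white dots mark its direction. Put in with the wing along x, the foot meets a spring seat 23 to 39 mm below this point. From there: 2 N, then 1.3 N more per mm; after 9 mm (14 N) the pin is free to turn; after 11.5 mm (17 N) the seat is on its hard bottom.
- lock_mark (a point): Green dot on the cover, 26 mm from the slot's centre along the box's +y (another at -y): the locked direction of the wing. Pressed in, the stud turns clockwise (from above) only, to a stop at a quarter turn, a few degrees of play. Let up there, it rises 4 mm, the pin catches in a notch, still sprung by 8.5 N; the flange then stands 8 to 24 mm above the cover.
- charger: Black phone charger block, 62 x 38 x 24 mm, loose bystander; origin in its underside.
- eraser: White eraser in a blue sleeve, lying flat, 22 x 50 x 12 mm, loose bystander; origin centre of underside.

How it is judged:
On the way, in this order (a step that is already met when the one before it is completed fails the run):
1. the stud stands in the cover's slot, wing along the slot, its cross pin below the cover's top (horizontal distance between stud and slot below 0.005 m and z of stud in the frame of power_box below 0.058 m and angle between stud's own z axis and vertical below 0.12 rad and angle between the x axis of stud and the x axis of power_box, either way round below 0.2 rad), for 0.1 s.
2. the stud is turned a quarter turn in the slot (horizontal distance between stud and slot below 0.005 m and z of stud in the frame of power_box below 0.058 m and angle between stud's own z axis and vertical below 0.12 rad and angle between the x axis of stud and the y axis of power_box, either way round below 0.2 rad), for 0.2 s.
At the end, for the whole second after the job is handed in: The stud is in the cover: within 5 mm of the slot's centre, its foot at least 19 mm below the cover's top, upright within 0.12 rad, its wing across the slot within 0.14 rad, let go and at rest (horizontal distance between stud and slot below 0.005 m and z of stud in the frame of power_box below 0.058 m and angle between stud's own z axis and vertical below 0.12 rad and angle between the x axis of stud and the y axis of power_box, either way round below 0.14 rad and linear speed of stud below 0.01 m/s and angular speed of stud below 0.1 rad/s); the robot touches nothing.
It fails at once if the stud is pressed down on the spring seat with more than 25 N (contact force between stud and seat_c0 above 25 N).
It fails at once if the stud is forced round: it bears on the keeper, seat included, with more than 60 N in all (contact force between stud and keeper above 60 N).
It fails at once if the charger block is moved by more than 3 cm (distance of charger from where it was at the start of the episode above 0.03 m).
It fails at once if the eraser is moved by more than 3 cm (distance of eraser from where it was at the start of the episode above 0.03 m).
It also fails if it takes over 58 s, if anything falls off the work surface, if the arm or the gripper's body presses on something with over 40 N, if the wrist force passes 120 N, or if a joint passes its speed limit or range.

ROBOT

A 6-joint arm with a two-finger parallel gripper is mounted at the origin on a cart in front of the work surface, level with it; the furniture and walls round the work are solid. World frame = base frame: x ahead of the robot, y to its left, z up, the work surface at z = 0. Lengths are in m, angles in rad, forces in N, time in s.
With the tool pointing down it reaches from about 0.225 to 0.875 m from the base axis. Payload 3.4 kg.
Tool frame: the origin (TCP) lies at the very end of the fingers, on their centre line; the grasp point (between the pads) lies 19 mm behind it (manip.pinch_z is the distance from the TCP to the grasp point, in m); z points along the fingers, y is the line along which they close (so a half turn about z gives the same grasp; the last joint's range is limited). The gripper opens to 85 mm and grips with 20 to 120 N. Pads are 22 mm wide; open, the fingers measure 114 mm over their backs; the gripper's body (76 mm by 85 mm) begins 54 mm behind the grasp point. The pads swing forward as they close: fully open they stand 13 mm farther back than shut.
Start: joints at [-0.121, 0.276, 1.505, -0, 1.361, -0.121], TCP at [0.575, -0, 0.231] pointing down, gripper open.
Joint ranges: [-2.89, 2.89], [-0.75, 2.08], [0.22, 2.7], [-1.18, 4.32], [0.11, 2.71], [-2.7, 2.7]. Speed limits (rad/s): [2.57, 2.57, 3.14, 3.14, 3.14, 3.14].

INTERFACE

Orientations are given as a unit quaternion [w, x, y, z].
In Python, from rig import manip gives the robot as it stands. The module is installed in compiled form; this text tells all that it offers.
- The arm moves only by the shell command python3 -m jog 'ROWS' [FORCE]. ROWS is JSON, a list of rows, each an object of numbers: "dx", "dy", "dz": the shift along the tool's x, y, z each as a share of 25 cm, from -1 to 1; "ax", "ay", "az": the turn, a rotation vector about the tool's x, y, z each as a share of 90 degrees, from -1 to 1; "grip": the opening, from -1 (shut) to 1 (fully open), so that 0 is half open. A call has 1 to 5 rows; each row is the pose to reach, as a shift and turn from the pose commanded when the call began, along the tool's axes at that moment; what a row does not reach only later rows make up. A row lasts 1/12 s, in which the tool goes at most 41.7 mm and 7.16 degrees, less where a joint would pass 70% of its speed; a pose out of reach is approached as far as the arm can. A call with a number of a shift or a turn outside -1 to 1 is refused whole. A call with a gripper value outside its range is refused whole. The fingers move at their own pace and stop on an object; FORCE is the grip in N (left out, the last holds). Time passes only in rows, so rows that repeat a pose let the fingers close. It gives the time, the measured TCP pose, the force, the opening and the grip force at its end, in the units of the state.
- manip.get_state(): the state, without advancing time (a new reading comes with each control period).
- manip.get_image(name): name is "scene" or "side" or "wrist"; returns a dict with "img" (400x640x3 uint8, red, green, blue), "mtx" (3x3 intrinsics, pixels), "world_to_cam" (4x4, takes a point from world to camera coordinates); the wrist camera has in their place "T_tool_cam" (4x4, takes a point from camera to tool coordinates, whose origin is the TCP and whose axes are the flange's). Camera axes: x right, y down, z forward; pixel columns grow to the right and rows downward; lengths in m; the calibration is good to about 2 mm. The wrist camera is an equidistant fisheye: a pixel r from the principal point sees the ray r / f radians off the axis. A picture is of the moment at which its call begins: read the wrist's pose just before it. There is no depth.
- manip.sign_off(): hands the job in; it is judged then, once.
The state is a dict: "clock": time; "qpos": joint angles; "qd": joint speeds; "effort": joint torques, N m; "position": TCP position; "ee_rot": TCP orientation; "contact_force": force on the tool from outside, world axes, zero at the start; "moment": the same for the moment, N m; "width": finger opening in m; "gripper_force": force on a finger pad.
Only numpy, scipy, OpenCV 4.12 (cv2) and the standard library are available. Lean on these libraries where they do the work, as an engineer would, in place of code of your own. Each camera call takes 0.05 s, during which the arm holds its last target. There are 200 camera calls.

## Working session

There is one attempt and no reset: what is moved stays moved. The work goes in short steps, Python scripts to look and compute and a shell command to move; the robot and the scene stay as the last step left them, time stands still between calls to the robot, and variables do not carry over. Pictures are saved under pics/ and viewed, at most 10 in all, crops included, and the job is handed in when it is done.

```bash
mkdir -p pics
python3 - <<'E'
from rig import manip
import cv2,numpy as np
s=manip.get_state();print(s)
for n in("scene","side","wrist"):
    d=manip.get_image(n);cv2.imwrite(f"pics/{n}0.png",d["img"][:,:,::-1])
    np.savez(f"pics/{n}0.npz",**{k:v for k,v in d.items()})
    print(n,{k:np.round(v,4).tolist() for k,v in d.items() if k!="img"})
E
```

```text
{'clock': 0.0, 'qpos': array([-1.21037213e-01,  2.76608751e-01,  1.50613537e+00,  1.94591608e-05,
        1.36069335e+00, -1.20972733e-01]), 'qd': array([-0.0007493 , -0.0003654 , -0.00055294, -0.00052347, -0.00187692,
       -0.00044603]), 'effort': array([ 6.20495921e-04, -4.16768074e+01, -2.45808578e+01, -1.52056768e-04,
        1.11346930e-02,  1.69860516e-05]), 'position': array([5.74474673e-01, 4.40978255e-05, 2.30430974e-01]), 'ee_rot': array([-7.32069251e-04,  7.07130718e-01,  7.07082242e-01, -5.61249367e-04]), 'contact_force': array([ 0.09926476, -0.15530513, -0.17699894]), 'moment': array([-0.01323372, -0.03761145, -0.0385342 ]), 'gripper_force': 0.0, 'width': 0.0854296036302322}
scene {'mtx': [[429.8019, 0.0, 321.3739], [0.0, 429.8019, 194.601], [0.0, 0.0, 1.0]], 'world_to_cam': [[-0.9164, -0.4, 0.0094, 0.475], [-0.1814, 0.3945, -0.9008, 0.151], [0.3567, -0.8273, -0.4341, 1.2877], [0.0, 0.0, 0.0, 1.0]]}
side {'mtx': [[392.2746, 0.0, 316.8723], [0.0, 392.2746, 198.372], [0.0, 0.0, 1.0]], 'world_to_cam': [[0.8257, -0.5636, -0.0255, -0.4142], [-0.2861, -0.3794, -0.8799, 0.2228], [0.4862, 0.7338, -0.4745, 0.8825], [0.0, 0.0, 0.0, 1.0]]}
wrist {'mtx': [[309.7069, 0.0, 320.6833], [0.0, 309.7069, 196.9305], [0.0, 0.0, 1.0]], 'T_tool_cam': [[0.0008, -0.9595, -0.2819, 0.071], [1.0, 0.0011, -0.0009, -0.0002], [0.0011, -0.2819, 0.9595, -0.1425], [0.0, 0.0, 0.0, 1.0]]}
```

View pics/scene0.png

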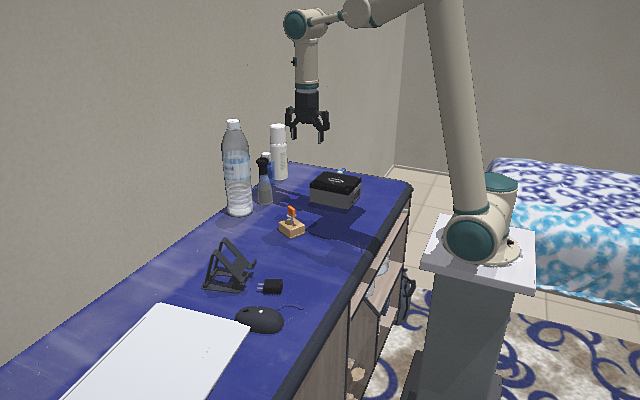

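View pics/side0.png

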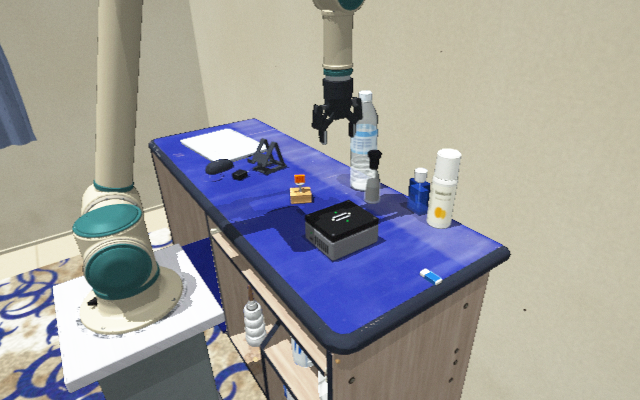

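View pics/wrist0.png

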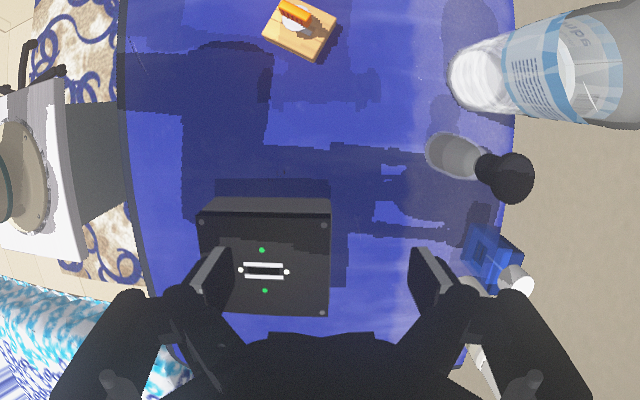

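Wrist view: slot dots at (241,270) and (287,272), green dots at (262,250) and (265,290), holder near (300,30) with the orange wing at about (297,13). Side and scene views show the same holder and box, and the eraser beyond the box.

```bash
cat > h.py <<'E'
import numpy as np,cv2
from rig import manip
from scipy.spatial.transform import Rotation as R
def shot(n,f):
    s=manip.get_state();d=manip.get_image(n);cv2.imwrite(f,d["img"][:,:,::-1]);return s,d
def pose(s):
    T=np.eye(4);T[:3,:3]=R.from_quat(np.roll(s["ee_rot"],-1)).as_matrix();T[:3,3]=s["position"];return T
def ray(n,d,px,T=None):
    K=d["mtx"];u=(px[0]-K[0,2])/K[0,0];v=(px[1]-K[1,2])/K[1,1]
    if n=="wrist":
        r=np.hypot(u,v);c=np.array([u*np.sinc(r/np.pi)*1.0/np.sinc(0),0,0]) 
        c=np.array([np.sin(r)*u/r,np.sin(r)*v/r,np.cos(r)]);M=T@d["T_tool_cam"]
    else:
        c=np.array([u,v,1]);M=np.linalg.inv(d["world_to_cam"])
    x=M[:3,:3]@c;return M[:3,3],x/np.linalg.norm(x)
def atz(o,x,z): return o+x*(z-o[2])/x[2]
def tri(*rs):
    A=sum(np.eye(3)-np.outer(x,x) for o,x in rs);b=sum((np.eye(3)-np.outer(x,x))@o for o,x in rs)
    p=np.linalg.solve(A,b);return p,[np.linalg.norm(np.cross(p-o,x)) for o,x in rs]
E
sed -i '/np.sinc/d' h.py
python3 - <<'E'
from h import *
T=np.eye(4);T[:3,:3]=R.from_quat(np.roll([-7.32069251e-04,7.07130718e-01,7.07082242e-01,-5.61249367e-04],-1)).as_matrix();T[:3,3]=[.574475,0,.230431]
W=np.load("pics/wrist0.npz")
for nm,px,z in[("dotL",(241,270),.077),("dotR",(287,272),.077),("gr",(262,250),.077),("gr2",(265,290),.077),("hc",(338,20),.031),("hc2",(320,62),.031),("hc3",(263,40),.031),("wing",(297,13),.087)]:
    print(nm,atz(*ray("wrist",W,px,T),z).round(4))
im=[cv2.imread(f"pics/{n}0.png") for n in("scene","side","side")]
a=cv2.resize(im[0][190:245,260:340],None,fx=5,fy=5,interpolation=cv2.INTER_CUBIC)
b=cv2.resize(im[1][165:210,280:360],None,fx=5,fy=5,interpolation=cv2.INTER_CUBIC)
c=cv2.resize(im[1][195:250,300:380],None,fx=5,fy=5,interpolation=cv2.INTER_CUBIC)
g=np.zeros((275,400,3),np.uint8);b=np.vstack([b,g[:50]])
cv2.imwrite("pics/crops.png",np.vstack([np.hstack([a,b]),np.hstack([c,g])]))
E
```

```text
Traceback (most recent call last):
  File "h.py", line 11, in ray
    c=np.array([np.sin(r)*u/r,np.sin(r)*v/r,np.cos(r)]);M=T@d["T_tool_cam"]
                       ^
NameError: name 'r' is not defined. Did you mean: 'R'?
```

```bash
sed -i 's/^        c=np.array(\[np.sin/        r=np.hypot(u,v);c=np.array([np.sin/' h.py
python3 - <<'E'
from h import *
T=np.eye(4);T[:3,:3]=R.from_quat(np.roll([-7.32069251e-04,7.07130718e-01,7.07082242e-01,-5.61249367e-04],-1)).as_matrix();T[:3,3]=[.574475,0,.230431]
W=np.load("pics/wrist0.npz")
for nm,px,z in[("dotL",(241,270),.077),("dotR",(287,272),.077),("gr",(262,250),.077),("gr2",(265,290),.077),("hc",(338,20),.031),("hc2",(320,62),.031),("hc3",(263,40),.031),("wing",(297,13),.087)]:
    print(nm,atz(*ray("wrist",W,px,T),z).round(4))
im=[cv2.imread(f"pics/{n}0.png") for n in("scene","side","side")]
a=cv2.resize(im[0][190:245,260:340],None,fx=5,fy=5,interpolation=cv2.INTER_CUBIC)
b=cv2.resize(im[1][165:210,280:360],None,fx=5,fy=5,interpolation=cv2.INTER_CUBIC)
c=cv2.resize(im[1][195:250,300:380],None,fx=5,fy=5,interpolation=cv2.INTER_CUBIC)
g=np.zeros((275,400,3),np.uint8);b=np.vstack([b,g[:50]])
cv2.imwrite("pics/crops.png",np.vstack([np.hstack([a,b]),np.hstack([c,g])]))
E
```

```text
dotL [ 0.4845 -0.1014  0.077 ]
dotR [ 0.5367 -0.1021  0.077 ]
gr [ 0.5107 -0.0754  0.077 ]
gr2 [ 0.5101 -0.1271  0.077 ]
hc [0.5923 0.1716 0.031 ]
hc2 [0.5727 0.1227 0.031 ]
hc3 [0.5102 0.1499 0.031 ]
wing [0.5519 0.1624 0.087 ]
```

View pics/crops.png

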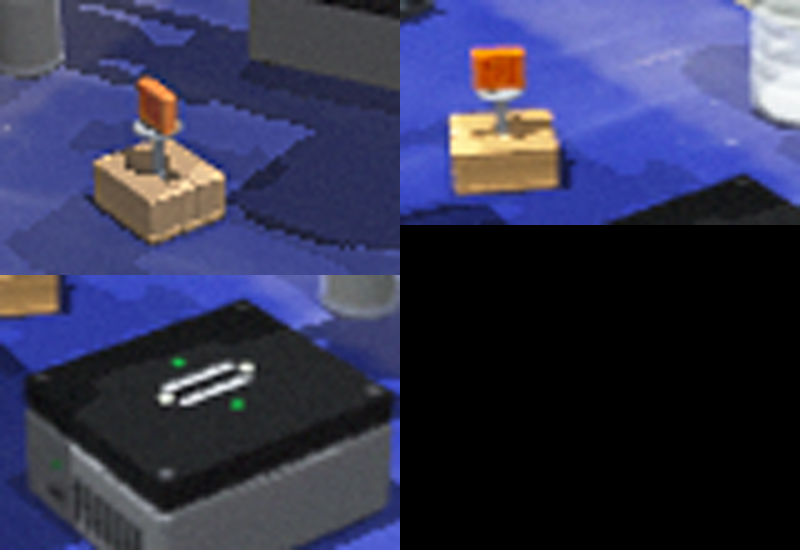

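Scene crop: the wing (x≈155, y≈105 in the crop) stands upright in the holder. Side crop: slot dots at (166,398) and (248,368) and green dots at (178,362) and (237,404), which matches the box top. The slot is at about (0.5105,-0.1016) with yaw about -1°. The holder is at about (0.551,0.161) with yaw about -22°.

Next I go over the stud, turning counter-clockwise 68° so the later clockwise quarter turn has joint room.

```bash
python3 -m jog '[{"dx":0.65,"dy":-0.09,"dz":0.2,"az":-0.4,"grip":1},{"dx":0.65,"dy":-0.09,"dz":0.2,"az":-0.4,"grip":1},{"dx":0.65,"dy":-0.09,"dz":0.2,"az":-0.4,"grip":1},{"dx":0.65,"dy":-0.09,"dz":0.2,"az":-0.4,"grip":1},{"dx":0.65,"dy":-0.09,"dz":0.2,"az":-0.4,"grip":1}]' 80
python3 -m jog '[{"az":-0.355,"grip":1},{"az":-0.355,"grip":1},{"az":-0.355,"grip":1},{"az":-0.355,"grip":1},{"az":-0.355,"grip":1}]'
python3 - <<'E'
from h import *
s,d=shot("wrist","pics/w1.png");T=pose(s);np.savez("pics/w1.npz",T=T,**d)
print(T.round(4),s["qpos"].round(3))
cv2.imwrite("pics/w1c.png",cv2.resize(d["img"][100:400,160:480,::-1],None,fx=2,fy=2,interpolation=cv2.INTER_CUBIC))
E
```

```text
[[ 0.000e+00  1.000e+00 -1.400e-03  5.746e-01]
 [ 1.000e+00 -0.000e+00  2.000e-04  0.000e+00]
 [ 2.000e-04 -1.400e-03 -1.000e+00  2.306e-01]
 [ 0.000e+00  0.000e+00  0.000e+00  1.000e+00]] [-0.121  0.276  1.506  0.     1.361 -0.121]schema error: expected keys dx, dy, dz, ax, ay, az, grip
schema error: expected keys dx, dy, dz, ax, ay, az, grip
```

View pics/w1c.png

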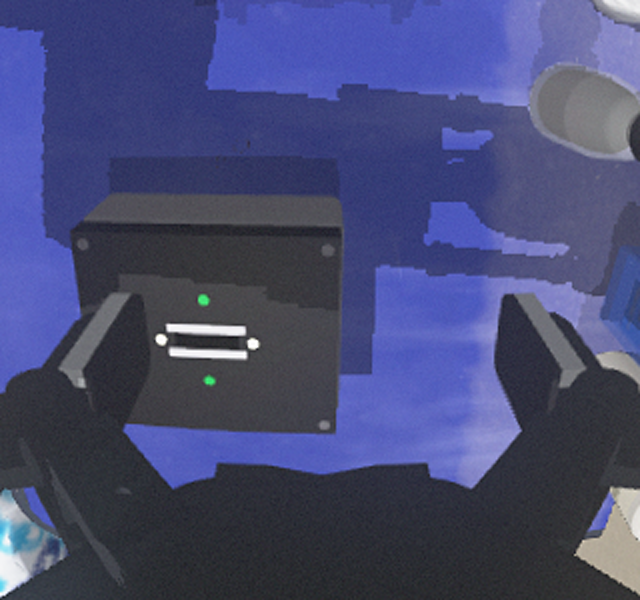

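All seven keys are needed in each row. The crop confirms the slot: dots at full-frame (240.5,270) and (286.5,272), green dots at (261.8,250) and (264.5,290).

```bash
python3 -m jog '[{"dx":0.65,"dy":-0.09,"dz":0.2,"ax":0,"ay":0,"az":-0.4,"grip":1},{"dx":0.65,"dy":-0.09,"dz":0.2,"ax":0,"ay":0,"az":-0.4,"grip":1},{"dx":0.65,"dy":-0.09,"dz":0.2,"ax":0,"ay":0,"az":-0.4,"grip":1},{"dx":0.65,"dy":-0.09,"dz":0.2,"ax":0,"ay":0,"az":-0.4,"grip":1},{"dx":0.65,"dy":-0.09,"dz":0.2,"ax":0,"ay":0,"az":-0.4,"grip":1}]' 80
python3 -m jog '[{"dx":0,"dy":0,"dz":0,"ax":0,"ay":0,"az":-0.355,"grip":1},{"dx":0,"dy":0,"dz":0,"ax":0,"ay":0,"az":-0.355,"grip":1},{"dx":0,"dy":0,"dz":0,"ax":0,"ay":0,"az":-0.355,"grip":1},{"dx":0,"dy":0,"dz":0,"ax":0,"ay":0,"az":-0.355,"grip":1},{"dx":0,"dy":0,"dz":0,"ax":0,"ay":0,"az":-0.355,"grip":1}]'
python3 - <<'E'
from h import *
s,d=shot("wrist","pics/w2.png");T=pose(s);np.savez("pics/w2.npz",T=T,**d)
print(T.round(4),s["qpos"].round(3))
cv2.imwrite("pics/w2c.png",cv2.resize(d["img"][100:400,160:480,::-1],None,fx=2,fy=2,interpolation=cv2.INTER_CUBIC))
E
```

```text
clock: 0.62
position: [0.5495, 0.1683, 0.1788]
ee_rot: [-0.003, 0.451, 0.893, 0.0]
contact_force: [-0.4, -0.9, -1.1]
width: 0.0857
gripper_force: 0.0
clock: 1.03
position: [0.5523, 0.1626, 0.181]
ee_rot: [-0.0, 0.19, 0.982, -0.0]
contact_force: [-0.8, 0.1, 0.1]
width: 0.0855
gripper_force: 0.0
[[-9.276e-01  3.735e-01 -5.000e-04  5.523e-01]
 [ 3.735e-01  9.276e-01 -1.000e-04  1.626e-01]
 [ 4.000e-04 -3.000e-04 -1.000e+00  1.810e-01]
 [ 0.000e+00  0.000e+00  0.000e+00  1.000e+00]] [ 0.166  0.309  1.585 -0.     1.248 -1.023]
```

View pics/w2c.png

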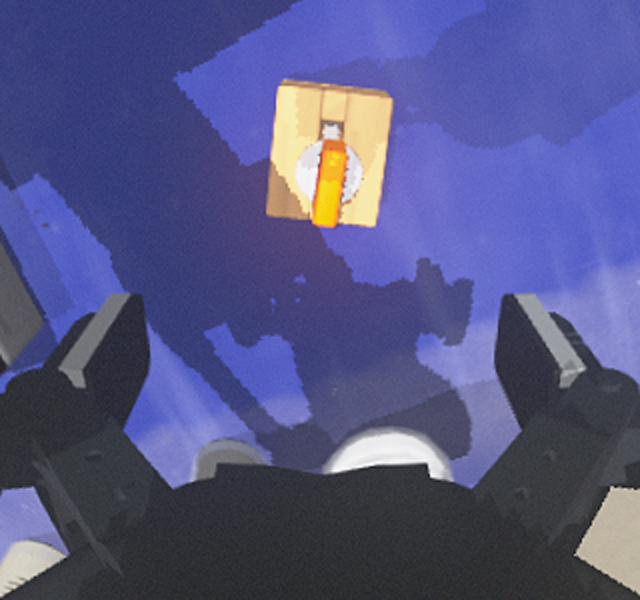

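Wrist crop: holder top corners at (282,82), (392,98), (380,226) and (268,214). The wing's top face runs from about (334,150) to (325,226). I go lower for a second wrist viewpoint.

```bash
python3 - <<'E'
from h import *
W=np.load("pics/w2.npz");T=W["T"]
f=lambda p,z:atz(*ray("wrist",W,(p[0]/2+160-.25,p[1]/2+100-.25),T),z)
a=f((334,150),.087);b=f((325,226),.087);print(a,b,np.linalg.norm(a-b),np.degrees(np.arctan2(*(a-b)[1::-1])))
c=[f(p,.031) for p in[(282,82),(392,98),(380,226),(268,214)]];print(np.round(c,4),np.mean(c,0))
m=(a+b)/2; print(T[:3,:3].T@(m-T[:3,3]))
E
python3 -m jog '[{"dx":0,"dy":0,"dz":0.15,"ax":0,"ay":0,"az":0,"grip":1},{"dx":0,"dy":0,"dz":0.15,"ax":0,"ay":0,"az":0,"grip":1},{"dx":0,"dy":0,"dz":0.15,"ax":0,"ay":0,"az":0,"grip":1}]'
python3 - <<'E'
from h import *
s,d=shot("wrist","pics/w3.png");T=pose(s);np.savez("pics/w3.npz",T=T,**d);print(T[:3,3],s["qd"].round(3))
z=lambda im,x,y:cv2.resize(im[y:y+75,x:x+50,::-1],None,fx=8,fy=8,interpolation=cv2.INTER_CUBIC)
W=np.load("pics/w2.npz")
cv2.imwrite("pics/w23.png",np.hstack([z(W["img"],300,150),z(d["img"],295,165)]))
E
```

```text
[0.53482471 0.17388814 0.087     ] [0.56264716 0.15897216 0.087     ] 0.031568576227761554 151.8036490213446
[[0.5066 0.1598 0.031 ]
 [0.5331 0.2055 0.031 ]
 [0.5912 0.1775 0.031 ]
 [0.5645 0.1279 0.031 ]] [0.54884206 0.1676873  0.031     ]
[0.00473921 0.00222623 0.09404294]
clock: 1.33
position: [0.5508, 0.1622, 0.1423]
ee_rot: [-0.002, 0.193, 0.981, -0.001]
contact_force: [0.1, 0.5, -0.1]
width: 0.0852
gripper_force: 0.0
[0.55078301 0.16215988 0.1422527 ] [-0.001 -0.024 -0.057  0.001 -0.    -0.004]
```

View pics/w23.png

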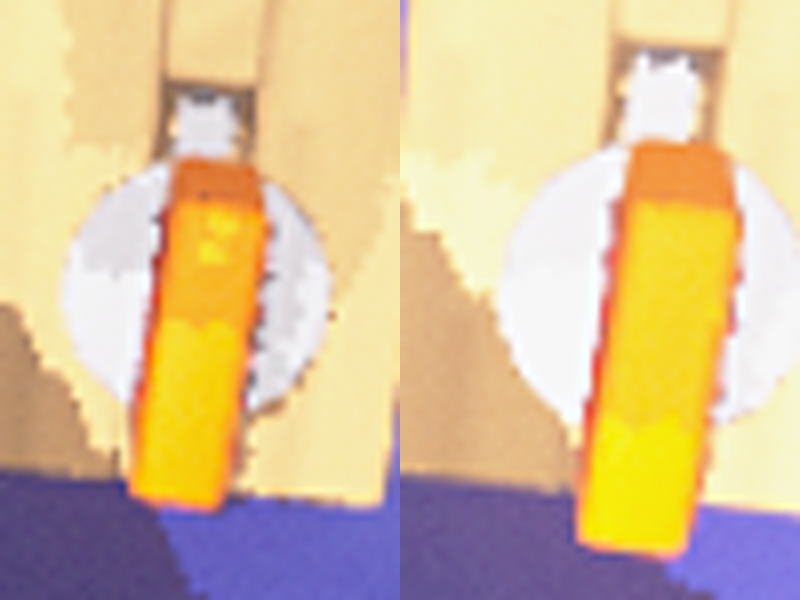

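Crop, left (w2), top-face corners: (168,198), (268,208), (225,508) and (132,495). Right (w3, less 400): (222,198), (340,208), (285,553) and (178,543).

Run:
```python
from h import *
A=np.load("pics/w2.npz");B=np.load("pics/w3.npz")
pa=[(168,198),(268,208),(225,508),(132,495)];pb=[(222,198),(340,208),(285,553),(178,543)]
ra=[ray("wrist",A,(p[0]/8+299.56,p[1]/8+149.56),A["T"]) for p in pa]
rb=[ray("wrist",B,(p[0]/8+294.56,p[1]/8+164.56),B["T"]) for p in pb]
t=[tri(x,y) for x,y in zip(ra,rb)];print([(p.round(4),np.round(e,4)) for p,e in t],np.mean([p for p,_ in t],0))
s=manip.get_state();T=pose(s);print(T.round(4))
for r in(ra,rb):
    q=np.array([atz(*x,.087) for x in r]);m=q.mean(0);a=(q[0]+q[1]-q[2]-q[3])/2
    print(m,np.linalg.norm(a),np.linalg.norm(q[0]-q[1]),np.degrees(np.arctan2(a[1],a[0])),"tool",T[:3,:3].T@(m-T[:3,3]))
```

```text
[(array([0.5313, 0.1702, 0.0941]), array([0.0001, 0.0001])), (array([0.536 , 0.1785, 0.0926]), array([0.0001, 0.0001])), (array([0.5641, 0.1629, 0.0882]), array([0.0001, 0.0001])), (array([0.5576, 0.1557, 0.0939]), array([0.0001, 0.0001]))] [0.54724702 0.16683473 0.09221148]
[[-9.253e-01  3.792e-01 -1.400e-03  5.522e-01]
 [ 3.792e-01  9.253e-01 -2.000e-04  1.624e-01]
 [ 1.200e-03 -7.000e-04 -1.000e+00  1.437e-01]
 [ 0.000e+00  0.000e+00  0.000e+00  1.000e+00]]
[0.54855846 0.16636697 0.087     ] 0.031039629800157405 0.009821665504346587 151.03908094599655 tool [0.00482706 0.00229824 0.05671579]
[0.5488223  0.16623467 0.087     ] 0.031103315487667645 0.009806652553621337 150.3459411868828 tool [0.00453275 0.00227588 0.05671545]
```

Top at about 0.087–0.092 m (text: 0.087), size 31×9.8 mm, direction 150.7°: all fit. The tool needs +7° and a shift of (+4.7,+2.3) mm. I descend and grip just above the flange.

```bash
python3 -m jog '[{"dx":0.019,"dy":0.009,"dz":0.1,"ax":0,"ay":0,"az":0.078,"grip":1},{"dx":0.019,"dy":0.009,"dz":0.2,"ax":0,"ay":0,"az":0.078,"grip":1},{"dx":0.019,"dy":0.009,"dz":0.318,"ax":0,"ay":0,"az":0.078,"grip":0},{"dx":0.019,"dy":0.009,"dz":0.318,"ax":0,"ay":0,"az":0.078,"grip":-0.2},{"dx":0.019,"dy":0.009,"dz":0.318,"ax":0,"ay":0,"az":0.078,"grip":-0.4}]' 40
python3 -m jog '[{"dx":0,"dy":0,"dz":0,"ax":0,"ay":0,"az":0,"grip":-0.5},{"dx":0,"dy":0,"dz":0,"ax":0,"ay":0,"az":0,"grip":-0.7},{"dx":0,"dy":0,"dz":0,"ax":0,"ay":0,"az":0,"grip":-1},{"dx":0,"dy":0,"dz":0,"ax":0,"ay":0,"az":0,"grip":-1},{"dx":0,"dy":0,"dz":0,"ax":0,"ay":0,"az":0,"grip":-1}]'
python3 -m jog '[{"dx":0,"dy":0,"dz":0,"ax":0,"ay":0,"az":0,"grip":-1},{"dx":0,"dy":0,"dz":0,"ax":0,"ay":0,"az":0,"grip":-1},{"dx":0,"dy":0,"dz":0,"ax":0,"ay":0,"az":0,"grip":-1}]' 80
```

```text
clock: 1.8
position: [0.5489, 0.1663, 0.0646]
ee_rot: [-0.001, 0.253, 0.968, -0.0]
contact_force: [-0.1, -0.4, -0.4]
width: 0.0517
gripper_force: 0.0
clock: 2.22
position: [0.5504, 0.1666, 0.0663]
ee_rot: [0.002, 0.253, 0.968, 0.001]
contact_force: [-0.3, -1.1, 5.8]
width: 0.009
gripper_force: 43.1
clock: 2.47
position: [0.5504, 0.1665, 0.0664]
ee_rot: [0.002, 0.253, 0.968, 0.001]
contact_force: [-0.8, -0.4, 6.8]
width: 0.0086
gripper_force: 81.2
```

```bash
python3 -m jog '[{"dx":0,"dy":0,"dz":-0.04,"ax":0,"ay":0,"az":0,"grip":-1},{"dx":0,"dy":0,"dz":-0.1,"ax":0,"ay":0,"az":0,"grip":-1},{"dx":0,"dy":0,"dz":-0.2,"ax":0,"ay":0,"az":0,"grip":-1},{"dx":0,"dy":0,"dz":-0.34,"ax":0,"ay":0,"az":0,"grip":-1},{"dx":0,"dy":0,"dz":-0.48,"ax":0,"ay":0,"az":0,"grip":-1}]'
python3 -m jog '[{"dx":0,"dy":0,"dz":-0.02,"ax":0,"ay":0,"az":-0.32,"grip":-1},{"dx":0,"dy":0,"dz":-0.02,"ax":0,"ay":0,"az":-0.32,"grip":-1},{"dx":0,"dy":0,"dz":-0.02,"ax":0,"ay":0,"az":-0.32,"grip":-1},{"dx":0,"dy":0,"dz":-0.02,"ax":0,"ay":0,"az":-0.32,"grip":-1},{"dx":0,"dy":0,"dz":-0.02,"ax":0,"ay":0,"az":-0.32,"grip":-1}]'
python3 - <<'E'
from h import *
s=manip.get_state();T=pose(s);print(T.round(4),s["qpos"].round(3),s["contact_force"],s["width"])
print(np.degrees(np.arctan2(T[1,0],T[0,0])), T[:3,:3].T@(np.array([.5105,-.1016,T[2,3]])-T[:3,3])/.25)
E
```

```text
clock: 2.88
position: [0.548, 0.1662, 0.1855]
ee_rot: [-0.001, 0.253, 0.968, -0.0]
contact_force: [1.2, 1.1, -1.3]
width: 0.0081
gripper_force: 80.2
clock: 3.3
position: [0.5488, 0.1663, 0.1901]
ee_rot: [0.0, 0.003, 1.0, 0.0]
contact_force: [-0.3, -0.2, -0.8]
width: 0.0085
gripper_force: 80.3
[[-1.000e+00  6.000e-03  7.000e-04  5.488e-01]
 [ 6.000e-03  1.000e+00  1.000e-04  1.663e-01]
 [-7.000e-04  1.000e-04 -1.000e+00  1.901e-01]
 [ 0.000e+00  0.000e+00  0.000e+00  1.000e+00]] [ 0.173  0.299  1.577 -0.     1.265 -1.392] [-0.26459231 -0.18456603 -0.78636944] 0.008486639629552522
179.65606549450249 [ 1.46835079e-01 -1.07267704e+00 -2.17163902e-04]
```

```bash
python3 -m jog '[{"dx":0.02,"dy":-0.15,"dz":0,"ax":0,"ay":0,"az":0.005,"grip":-1},{"dx":0.05,"dy":-0.3,"dz":0,"ax":0,"ay":0,"az":0.005,"grip":-1},{"dx":0.08,"dy":-0.46,"dz":0,"ax":0,"ay":0,"az":0.005,"grip":-1},{"dx":0.11,"dy":-0.62,"dz":0,"ax":0,"ay":0,"az":0.005,"grip":-1},{"dx":0.147,"dy":-0.78,"dz":0,"ax":0,"ay":0,"az":0.005,"grip":-1}]'
python3 -m jog '[{"dx":0,"dy":-0.14,"dz":0,"ax":0,"ay":0,"az":0,"grip":-1},{"dx":0,"dy":-0.24,"dz":0.05,"ax":0,"ay":0,"az":0,"grip":-1},{"dx":0,"dy":-0.29,"dz":0.08,"ax":0,"ay":0,"az":0,"grip":-1},{"dx":0,"dy":-0.29,"dz":0.08,"ax":0,"ay":0,"az":0,"grip":-1},{"dx":0,"dy":-0.29,"dz":0.08,"ax":0,"ay":0,"az":0,"grip":-1}]'
python3 - <<'E'
from h import *
im={}
for n in("scene","side","wrist"):
    s,d=shot(n,f"pics/{n}4.png");np.savez(f"pics/{n}4.npz",T=pose(s),**d);im[n]=d
    if n=="scene":print(pose(s).round(4),s["contact_force"])
T=pose(manip.get_state())
def pj(n,p):
    d=im[n];c=d["world_to_cam"][:3]@np.append(p,1);c=d["mtx"]@c;return c[:2]/c[2]
c=np.array([.5105,-.1016,.1])
crops=[]
for n in("scene","side"):
    u=pj(n,c).round().astype(int);x,y=u[0]-33,u[1]-25;print(n,x,y)
    crops.append(cv2.resize(im[n]["img"][y:y+50,x:x+66,::-1],None,fx=6,fy=6,interpolation=cv2.INTER_CUBIC))
w=cv2.resize(im["wrist"]["img"][150:290,220:420,::-1],None,fx=2,fy=2,interpolation=cv2.INTER_CUBIC)
g=np.zeros((280,792,3),np.uint8);g[:,:400]=w
cv2.imwrite("pics/c4.png",np.vstack([np.hstack(crops),g]))
E
```

```text
clock: 3.72
position: [0.5103, -0.0298, 0.1898]
ee_rot: [0.0, 0.009, 1.0, -0.0]
contact_force: [0.6, -0.0, 0.1]
width: 0.0079
gripper_force: 80.3
clock: 4.13
position: [0.509, -0.1005, 0.1689]
ee_rot: [-0.001, 0.01, 1.0, 0.001]
contact_force: [0.4, 0.1, -0.4]
width: 0.0083
gripper_force: 80.3
[[-0.9998  0.019  -0.0014  0.509 ]
 [ 0.019   0.9998  0.0016 -0.1005]
 [ 0.0014  0.0015 -1.      0.1689]
 [ 0.      0.      0.      1.    ]] [ 0.3740405   0.07762663 -0.44701707]
scene 302 149
side 308 184
```

View pics/c4.png

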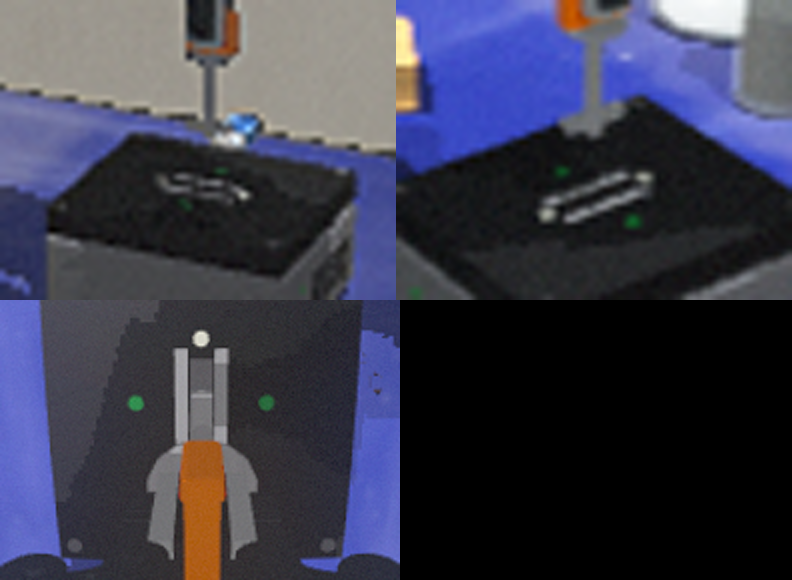

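Wrist crop: the pin lies in line with the slot (centre column 202, green dots at 136 and 266, white dot at (201,338)). Side crop: foot about (592,136), slot centre (596.5,196.4). Scene crop: foot about (208,133), slot centre (203.5,188). I compute the residual offset.

Run:
```python
from h import *
S,D,W=[np.load(f"pics/{n}4.npz") for n in("scene","side","wrist")]
T=W["T"]
sc=lambda p:ray("scene",S,(302+p[0]/6-.42,149+p[1]/6-.42)); sd=lambda p:ray("side",D,(308+(p[0]-396)/6-.42,184+p[1]/6-.42))
wr=lambda p:ray("wrist",W,(220+p[0]/2-.25,150+(p[1]-300)/2-.25),T)
print("slot",tri(sc((203.5,188)),sd((596.5,196.4))))
print("foot",tri(sc((208,133)),sd((592,136))))
print("shaft mid at wing bottom",tri(sc((209,62)),sd((594,42))))
print("greens wrist",atz(*wr((136,403)),.077),atz(*wr((266,403)),.077),"dot",atz(*wr((201,338)),.077))
print("pin near end wrist",[atz(*wr((202,357)),z) for z in(.105,.11,.115,.12)],T[:3,3])
```

```text
slot (array([ 0.50962082, -0.10236666,  0.07831136]), [np.float64(0.000505248177398946), np.float64(0.0005052481773989326)])
foot (array([ 0.50709848, -0.10408948,  0.11163681]), [np.float64(0.0013057192662656407), np.float64(0.001305719266265619)])
shaft mid at wing bottom (array([ 0.50782622, -0.10398505,  0.15602651]), [np.float64(0.0010233917610451067), np.float64(0.001023391761045301)])
greens wrist [ 0.50970772 -0.12644491  0.077     ] [ 0.51052286 -0.07463933  0.077     ] dot [ 0.48384728 -0.10013172  0.077     ]
pin near end wrist [array([ 0.48498144, -0.09981088,  0.105     ]), array([ 0.48383723, -0.09980204,  0.11      ]), array([ 0.48269302, -0.0997932 ,  0.115     ]), array([ 0.48154881, -0.09978437,  0.12      ])] [ 0.50963038 -0.09962645  0.1695468 ]
```

Lateral alignment is within about 0.3 mm, and along the slot the stud needs about +1.5 mm in world x. I descend into the mouth and watch the force.

```bash
python3 -m jog '[{"dx":-0.006,"dy":0,"dz":0.05,"ax":0,"ay":0,"az":0,"grip":-1},{"dx":-0.006,"dy":0,"dz":0.08,"ax":0,"ay":0,"az":0,"grip":-1},{"dx":-0.006,"dy":0,"dz":0.11,"ax":0,"ay":0,"az":0,"grip":-1},{"dx":-0.006,"dy":0,"dz":0.13,"ax":0,"ay":0,"az":0,"grip":-1},{"dx":-0.006,"dy":0,"dz":0.13,"ax":0,"ay":0,"az":0,"grip":-1}]'
python3 -m jog '[{"dx":0,"dy":0,"dz":0.01,"ax":0,"ay":0,"az":0,"grip":-1},{"dx":0,"dy":0,"dz":0.02,"ax":0,"ay":0,"az":0,"grip":-1},{"dx":0,"dy":0,"dz":0.03,"ax":0,"ay":0,"az":0,"grip":-1},{"dx":0,"dy":0,"dz":0.03,"ax":0,"ay":0,"az":0,"grip":-1}]'
```

```text
clock: 4.7
position: [0.5102, -0.1, 0.1356]
ee_rot: [-0.001, 0.008, 1.0, 0.0]
contact_force: [-0.4, -0.5, -0.9]
width: 0.0081
gripper_force: 80.3
clock: 5.03
position: [0.5108, -0.1008, 0.129]
ee_rot: [-0.0, 0.008, 1.0, 0.0]
contact_force: [-0.4, -0.7, -0.8]
width: 0.0081
gripper_force: 80.3
```

```bash
python3 -m jog '[{"dx":0,"dy":0,"dz":0.01,"ax":0,"ay":0,"az":0,"grip":-1},{"dx":0,"dy":0,"dz":0.02,"ax":0,"ay":0,"az":0,"grip":-1},{"dx":0,"dy":0,"dz":0.028,"ax":0,"ay":0,"az":0,"grip":-1},{"dx":0,"dy":0,"dz":0.028,"ax":0,"ay":0,"az":0,"grip":-1}]'
python3 - <<'E'
from h import *
T=pose(manip.get_state());s,d=shot("side","pics/side5.png");_,w=shot("wrist","pics/wrist5.png")
a=cv2.resize(d["img"][170:240,300:380,::-1],None,fx=5,fy=5,interpolation=cv2.INTER_CUBIC)
b=cv2.resize(w["img"][150:325,220:420,::-1],None,fx=2,fy=2,interpolation=cv2.INTER_CUBIC)
cv2.imwrite("pics/c5.png",np.hstack([a,b]));print(T.round(4))
E
```

```text
clock: 5.37
position: [0.5107, -0.1008, 0.1219]
ee_rot: [-0.0, 0.008, 1.0, 0.0]
contact_force: [0.9, -0.5, -0.2]
width: 0.0081
gripper_force: 80.3
[[-9.999e-01  1.600e-02 -7.000e-04  5.107e-01]
 [ 1.600e-02  9.999e-01  2.000e-04 -1.008e-01]
 [ 7.000e-04  2.000e-04 -1.000e+00  1.219e-01]
 [ 0.000e+00  0.000e+00  0.000e+00  1.000e+00]]
```

View pics/c5.png

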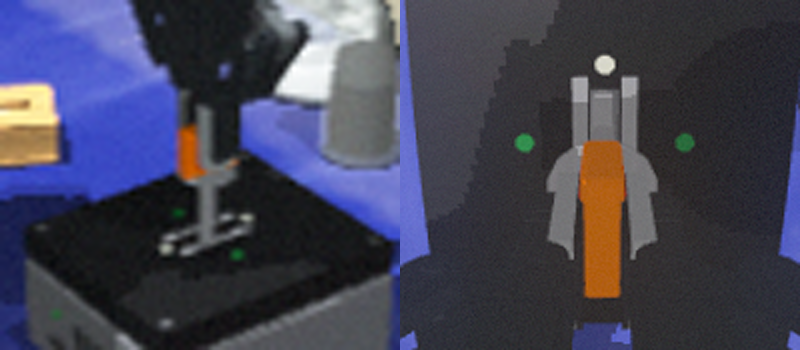

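The side crop shows the shaft inside the slot between the dots at (166,248) and (248,217). The wrist crop shows the pin between the rails, centre column 602 against slot centre 604. I feel downwards in small steps.

```bash
for i in 1; do python3 -m jog '[{"dx":0,"dy":0.001,"dz":0.01,"ax":0,"ay":0,"az":0,"grip":-1},{"dx":0,"dy":0.001,"dz":0.02,"ax":0,"ay":0,"az":0,"grip":-1},{"dx":0,"dy":0.001,"dz":0.028,"ax":0,"ay":0,"az":0,"grip":-1},{"dx":0,"dy":0.001,"dz":0.028,"ax":0,"ay":0,"az":0,"grip":-1}]'|egrep 'pos|cont'; done
python3 -m jog '[{"dx":0,"dy":0,"dz":0.006,"ax":0,"ay":0,"az":0,"grip":-1},{"dx":0,"dy":0,"dz":0.012,"ax":0,"ay":0,"az":0,"grip":-1},{"dx":0,"dy":0,"dz":0.012,"ax":0,"ay":0,"az":0,"grip":-1}]'|egrep 'pos|cont'
```

```text
position: [0.5106, -0.1004, 0.1148]
contact_force: [-0.6, 0.2, -1.0]
position: [0.5109, -0.1005, 0.112]
contact_force: [-0.2, 0.3, 0.3]
```

```bash
python3 -m jog '[{"dx":0,"dy":0,"dz":0.006,"ax":0,"ay":0,"az":0,"grip":-1},{"dx":0,"dy":0,"dz":0.012,"ax":0,"ay":0,"az":0,"grip":-1},{"dx":0,"dy":0,"dz":0.012,"ax":0,"ay":0,"az":0,"grip":-1}]'|egrep 'pos|cont'
python3 -m jog '[{"dx":0,"dy":0,"dz":0.006,"ax":0,"ay":0,"az":0,"grip":-1},{"dx":0,"dy":0,"dz":0.012,"ax":0,"ay":0,"az":0,"grip":-1},{"dx":0,"dy":0,"dz":0.012,"ax":0,"ay":0,"az":0,"grip":-1}]'|egrep 'pos|cont'
```

```text
position: [0.5108, -0.1005, 0.109]
contact_force: [0.0, 0.3, -1.2]
position: [0.5112, -0.1006, 0.1062]
contact_force: [-0.6, -0.4, -0.1]
```

```bash
python3 -m jog '[{"dx":0,"dy":0,"dz":0.006,"ax":0,"ay":0,"az":0,"grip":-1},{"dx":0,"dy":0,"dz":0.012,"ax":0,"ay":0,"az":0,"grip":-1},{"dx":0,"dy":0,"dz":0.012,"ax":0,"ay":0,"az":0,"grip":-1}]'|egrep 'pos|cont'
python3 -m jog '[{"dx":0,"dy":0,"dz":0.006,"ax":0,"ay":0,"az":0,"grip":-1},{"dx":0,"dy":0,"dz":0.012,"ax":0,"ay":0,"az":0,"grip":-1},{"dx":0,"dy":0,"dz":0.012,"ax":0,"ay":0,"az":0,"grip":-1}]'|egrep 'pos|cont'
```

```text
position: [0.5113, -0.1006, 0.1036]
contact_force: [-0.5, -0.1, 5.3]
position: [0.5113, -0.1007, 0.1009]
contact_force: [-0.6, 0.5, 7.0]
```

```bash
python3 -m jog '[{"dx":0,"dy":0,"dz":0.006,"ax":0,"ay":0,"az":0,"grip":-1},{"dx":0,"dy":0,"dz":0.012,"ax":0,"ay":0,"az":0,"grip":-1},{"dx":0,"dy":0,"dz":0.012,"ax":0,"ay":0,"az":0,"grip":-1}]' |egrep 'pos|cont|wid'
python3 -m jog '[{"dx":0,"dy":0,"dz":0.003,"ax":0,"ay":0,"az":0,"grip":-1},{"dx":0,"dy":0,"dz":0.006,"ax":0,"ay":0,"az":0,"grip":-1},{"dx":0,"dy":0,"dz":0.006,"ax":0,"ay":0,"az":0,"grip":-1},{"dx":0,"dy":0,"dz":0.006,"ax":0,"ay":0,"az":0,"grip":-1}]'|egrep 'pos|cont|wid'
python3 -c "
from rig import manip;import time
s=manip.get_state();print(s['contact_force'],s['moment'],s['position'])"
```

```text
position: [0.5114, -0.1007, 0.0984]
contact_force: [-0.7, 0.5, 10.7]
width: 0.0085
position: [0.5114, -0.1007, 0.0974]
contact_force: [-2.1, 0.7, 12.1]
width: 0.0085
[-2.13880192  0.67126436 12.13573952] [0.17987425 0.53264082 0.02209925] [ 0.51144664 -0.10067836  0.09742343]
```

```bash
python3 -m jog '[{"dx":0,"dy":0,"dz":0.004,"ax":0,"ay":0,"az":0,"grip":-1},{"dx":0,"dy":0,"dz":0.008,"ax":0,"ay":0,"az":0,"grip":-1},{"dx":0,"dy":0,"dz":0.008,"ax":0,"ay":0,"az":0,"grip":-1},{"dx":0,"dy":0,"dz":0.008,"ax":0,"ay":0,"az":0,"grip":-1},{"dx":0,"dy":0,"dz":0.008,"ax":0,"ay":0,"az":0,"grip":-1}]'|egrep 'pos|cont|wid'
python3 -c "
from rig import manip
for i in range(4): manip.get_image('side');s=manip.get_state();print(s['contact_force'],s['moment'],s['position'])"
```

```text
position: [0.5115, -0.1007, 0.0958]
contact_force: [-2.9, 0.6, 13.9]
width: 0.0082
[-2.12082286  1.36742328 13.81447468] [0.26429934 0.68819577 0.01565862] [ 0.511482   -0.10070653  0.09575191]
[-3.68454248  1.24653816 13.85381862] [ 0.25664727  0.62766515 -0.00843727] [ 0.51149596 -0.10068725  0.09576323]
[-3.02857025  0.78500825 14.62765823] [ 0.21230024  0.67444002 -0.04781141] [ 0.51147128 -0.10068932  0.09577394]
[-1.46177159  0.78985155 14.2002491 ] [ 0.26995279  0.65595088 -0.00742359] [ 0.51146583 -0.10071479  0.09577187]
```

Seat force is about 14.5 N, so the pin should be free. I try a small clockwise turn and watch the moment.

```bash
python3 -m jog '[{"dx":0,"dy":0,"dz":0.002,"ax":0,"ay":0,"az":0.03,"grip":-1},{"dx":0,"dy":0,"dz":0.002,"ax":0,"ay":0,"az":0.06,"grip":-1},{"dx":0,"dy":0,"dz":0.002,"ax":0,"ay":0,"az":0.09,"grip":-1},{"dx":0,"dy":0,"dz":0.002,"ax":0,"ay":0,"az":0.09,"grip":-1}]'
python3 -c "
from rig import manip
s=manip.get_state();print(s['contact_force'],s['moment'],s['position'],s['qpos'])"
```

```text
clock: 8.58
position: [0.5117, -0.1009, 0.0954]
ee_rot: [0.001, 0.079, 0.997, -0.0]
contact_force: [-3.6, 0.9, 14.8]
width: 0.0079
gripper_force: 82.5
[-3.57585092  0.85267392 14.77607849] [0.15216624 0.60683033 0.00816305] [ 0.51165057 -0.10087     0.09539435] [-3.27990663e-01  3.10907824e-01  1.82470212e+00 -2.24170285e-04
  1.00361989e+00 -1.73997056e+00]
```

```bash
python3 -m jog '[{"dx":0,"dy":0,"dz":0,"ax":0,"ay":0,"az":0.05,"grip":-1},{"dx":0,"dy":0,"dz":0,"ax":0,"ay":0,"az":0.1,"grip":-1},{"dx":0,"dy":0,"dz":0,"ax":0,"ay":0,"az":0.15,"grip":-1},{"dx":0,"dy":0,"dz":0,"ax":0,"ay":0,"az":0.15,"grip":-1}]'
python3 -c "
from rig import manip
s=manip.get_state();print(s['contact_force'],s['moment'],s['position'])"
```

```text
clock: 8.92
position: [0.5125, -0.1013, 0.0956]
ee_rot: [0.002, 0.196, 0.981, -0.0]
contact_force: [-2.1, 0.9, 14.8]
width: 0.0081
gripper_force: 82.4
[-2.13478175  0.93555575 14.81483429] [0.01845578 0.38835202 0.0451492 ] [ 0.51254759 -0.10126951  0.09563806]
```

```bash
python3 -m jog '[{"dx":0,"dy":0,"dz":0,"ax":0,"ay":0,"az":0.05,"grip":-1},{"dx":0,"dy":0,"dz":0,"ax":0,"ay":0,"az":0.1,"grip":-1},{"dx":0,"dy":0,"dz":0,"ax":0,"ay":0,"az":0.15,"grip":-1},{"dx":0,"dy":0,"dz":0,"ax":0,"ay":0,"az":0.15,"grip":-1}]'
python3 -c "
from rig import manip
s=manip.get_state();print(s['contact_force'],s['moment'],s['position'])"
```

```text
clock: 9.25
position: [0.513, -0.1014, 0.0958]
ee_rot: [0.003, 0.31, 0.951, -0.0]
contact_force: [-1.1, -0.2, 14.1]
width: 0.0082
gripper_force: 82.4
[-1.09122049 -0.24600204 14.08318554] [-0.01278391  0.22522602 -0.00900321] [ 0.51302227 -0.1014409   0.09577389]
```

```bash
python3 -m jog '[{"dx":0,"dy":0,"dz":0.002,"ax":0,"ay":0,"az":0.06,"grip":-1},{"dx":0,"dy":0,"dz":0.002,"ax":0,"ay":0,"az":0.12,"grip":-1},{"dx":0,"dy":0,"dz":0.002,"ax":0,"ay":0,"az":0.18,"grip":-1},{"dx":0,"dy":0,"dz":0.002,"ax":0,"ay":0,"az":0.2,"grip":-1},{"dx":0,"dy":0,"dz":0.002,"ax":0,"ay":0,"az":0.2,"grip":-1}]'
python3 -c "
from rig import manip
s=manip.get_state();print(s['contact_force'],s['moment'],s['position'])"
```

```text
clock: 9.67
position: [0.5133, -0.1016, 0.0955]
ee_rot: [0.003, 0.454, 0.891, 0.0]
contact_force: [-0.3, -1.3, 14.7]
width: 0.008
gripper_force: 82.5
[-0.33295891 -1.31192158 14.7366589 ] [-0.09158583  0.19523347  0.01114648] [ 0.51334168 -0.10157838  0.09545156]
```

```bash
python3 -m jog '[{"dx":0,"dy":0,"dz":0.001,"ax":0,"ay":0,"az":0.06,"grip":-1},{"dx":0,"dy":0,"dz":0.001,"ax":0,"ay":0,"az":0.12,"grip":-1},{"dx":0,"dy":0,"dz":0.001,"ax":0,"ay":0,"az":0.18,"grip":-1},{"dx":0,"dy":0,"dz":0.001,"ax":0,"ay":0,"az":0.2,"grip":-1},{"dx":0,"dy":0,"dz":0.001,"ax":0,"ay":0,"az":0.2,"grip":-1}]'
python3 -c "
from rig import manip
s=manip.get_state();print(s['contact_force'],s['moment'],s['position'])"
```

```text
clock: 10.08
position: [0.5135, -0.1017, 0.0953]
ee_rot: [0.003, 0.588, 0.809, 0.001]
contact_force: [-0.8, -0.3, 14.7]
width: 0.0086
gripper_force: 82.5
[-0.7857279  -0.33105793 14.72652436] [-0.02064384  0.20390428  0.03366003] [ 0.5134783  -0.10166626  0.09528589]
```

```bash
python3 -m jog '[{"dx":0,"dy":0,"dz":0.001,"ax":0,"ay":0,"az":0.05,"grip":-1},{"dx":0,"dy":0,"dz":0.001,"ax":0,"ay":0,"az":0.1,"grip":-1},{"dx":0,"dy":0,"dz":0.001,"ax":0,"ay":0,"az":0.15,"grip":-1},{"dx":0,"dy":0,"dz":0.001,"ax":0,"ay":0,"az":0.15,"grip":-1}]'
python3 -c "
from rig import manip
s=manip.get_state();print(s['contact_force'],s['moment'],s['position'])"
```

```text
clock: 10.42
position: [0.5121, -0.1013, 0.095]
ee_rot: [0.002, 0.68, 0.734, 0.0]
contact_force: [-3.1, -0.5, 17.0]
width: 0.0082
gripper_force: 82.8
[-3.05252449 -0.47006431 16.95171022] [0.02816268 0.64936922 0.0513431 ] [ 0.51206979 -0.10131137  0.09496012]
```

```bash
python3 -m jog '[{"dx":0,"dy":0,"dz":0,"ax":0,"ay":0,"az":0.025,"grip":-1},{"dx":0,"dy":0,"dz":0,"ax":0,"ay":0,"az":0.045,"grip":-1},{"dx":0,"dy":0,"dz":0,"ax":0,"ay":0,"az":0.055,"grip":-1},{"dx":0,"dy":0,"dz":0,"ax":0,"ay":0,"az":0.055,"grip":-1}]'
python3 -c "
from rig import manip
s=manip.get_state();print(s['contact_force'],s['moment'],s['position'])"
```

```text
clock: 10.75
position: [0.5115, -0.1011, 0.095]
ee_rot: [0.001, 0.71, 0.704, 0.0]
contact_force: [-3.6, 0.1, 18.4]
width: 0.008
gripper_force: 83.0
[-3.62141284  0.06803117 18.42524682] [0.0664175  0.86029578 0.04979176] [ 0.51153019 -0.1011345   0.09495906]
```

Angle is 90.5°, with no notable moment. I ease up slowly to let the pin catch.

```bash
python3 -m jog '[{"dx":0,"dy":0,"dz":-0.004,"ax":0,"ay":0,"az":0,"grip":-1},{"dx":0,"dy":0,"dz":-0.008,"ax":0,"ay":0,"az":0,"grip":-1},{"dx":0,"dy":0,"dz":-0.012,"ax":0,"ay":0,"az":0,"grip":-1},{"dx":0,"dy":0,"dz":-0.012,"ax":0,"ay":0,"az":0,"grip":-1}]'
python3 -m jog '[{"dx":0,"dy":0,"dz":-0.004,"ax":0,"ay":0,"az":0,"grip":-1},{"dx":0,"dy":0,"dz":-0.008,"ax":0,"ay":0,"az":0,"grip":-1},{"dx":0,"dy":0,"dz":-0.01,"ax":0,"ay":0,"az":0,"grip":-1},{"dx":0,"dy":0,"dz":-0.01,"ax":0,"ay":0,"az":0,"grip":-1}]'
python3 -c "
from rig import manip
s=manip.get_state();print(s['contact_force'],s['moment'],s['position'])"
```

```text
clock: 11.08
position: [0.5114, -0.1011, 0.0971]
ee_rot: [0.001, 0.71, 0.704, 0.0]
contact_force: [-2.4, -0.1, 12.8]
width: 0.008
gripper_force: 82.0
clock: 11.42
position: [0.5113, -0.101, 0.0991]
ee_rot: [0.001, 0.71, 0.704, 0.0]
contact_force: [-1.2, -0.1, 10.1]
width: 0.0079
gripper_force: 81.7
[-1.241714   -0.10491246 10.10746095] [-0.04674204  0.44320491 -0.00367172] [ 0.51130735 -0.1010395   0.09913331]
```

```bash
python3 -m jog '[{"dx":0,"dy":0,"dz":-0.004,"ax":0,"ay":0,"az":0,"grip":-1},{"dx":0,"dy":0,"dz":-0.008,"ax":0,"ay":0,"az":0,"grip":-1},{"dx":0,"dy":0,"dz":-0.008,"ax":0,"ay":0,"az":0,"grip":-1}]'|egrep 'pos|cont'
python3 -m jog '[{"dx":0,"dy":0,"dz":-0.003,"ax":0,"ay":0,"az":0,"grip":-1},{"dx":0,"dy":0,"dz":-0.006,"ax":0,"ay":0,"az":0,"grip":-1},{"dx":0,"dy":0,"dz":-0.006,"ax":0,"ay":0,"az":0,"grip":-1}]'|egrep 'pos|cont'
python3 -c "
from rig import manip
s=manip.get_state();print(s['contact_force'],s['moment'],s['position'])"
```

```text
position: [0.5113, -0.101, 0.1009]
contact_force: [-0.7, 0.1, 8.3]
position: [0.5111, -0.1009, 0.1012]
contact_force: [-1.2, -0.9, 0.8]
[-1.24531801 -0.92368088  0.83663455] [-0.29507143  0.0529966  -0.02688209] [ 0.51111396 -0.10093473  0.10120973]
```

Force falls from 8.3 to 0.8 N with almost no rise, so the pin is in the notch. I release and retreat.

```bash
python3 -m jog '[{"dx":0,"dy":0,"dz":0,"ax":0,"ay":0,"az":0,"grip":-0.7},{"dx":0,"dy":0,"dz":0,"ax":0,"ay":0,"az":0,"grip":-0.4},{"dx":0,"dy":0,"dz":0,"ax":0,"ay":0,"az":0,"grip":-0.2},{"dx":0,"dy":0,"dz":0,"ax":0,"ay":0,"az":0,"grip":0},{"dx":0,"dy":0,"dz":0,"ax":0,"ay":0,"az":0,"grip":0}]' 20
python3 -m jog '[{"dx":0,"dy":0,"dz":-0.05,"ax":0,"ay":0,"az":0,"grip":0},{"dx":0,"dy":0,"dz":-0.12,"ax":0,"ay":0,"az":0,"grip":0},{"dx":0,"dy":0,"dz":-0.25,"ax":0,"ay":0,"az":0,"grip":0},{"dx":0,"dy":0,"dz":-0.32,"ax":0,"ay":0,"az":0,"grip":0},{"dx":0,"dy":0,"dz":-0.32,"ax":0,"ay":0,"az":0,"grip":0}]'
python3 - <<'E'
from h import *
s,w=shot("wrist","pics/wrist6.png");_,d=shot("side","pics/side6.png")
a=cv2.resize(d["img"][170:240,300:380,::-1],None,fx=5,fy=5,interpolation=cv2.INTER_CUBIC)
b=cv2.resize(w["img"][110:285,220:420,::-1],None,fx=2,fy=2,interpolation=cv2.INTER_CUBIC)
cv2.imwrite("pics/c6.png",np.hstack([a,b]));np.savez("pics/w6.npz",T=pose(s),**w)
E
```

```text
clock: 12.33
position: [0.511, -0.1005, 0.1013]
ee_rot: [-0.0, 0.71, 0.704, 0.0]
contact_force: [0.1, -0.3, 0.3]
width: 0.0427
gripper_force: 0.0
clock: 12.75
position: [0.5138, -0.1014, 0.1855]
ee_rot: [0.004, 0.71, 0.704, 0.002]
contact_force: [1.1, 0.4, 0.7]
width: 0.0426
gripper_force: 0.0
```

View pics/c6.png

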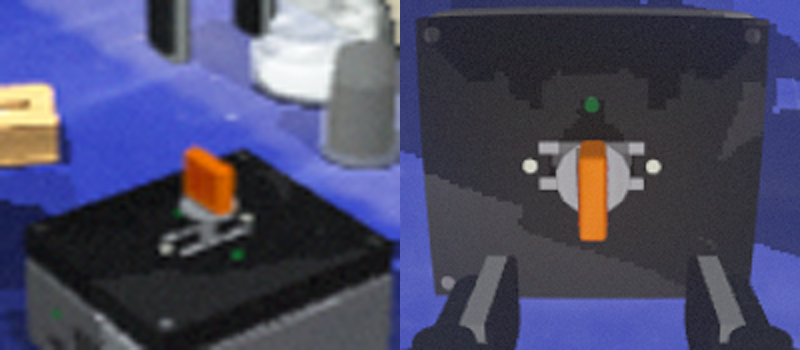

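The wing (590–593, 142–240) lies across the slot, in line with the green dot at (591,104). The stud is upright and centred, and the gripper is clear. I hand it in.

```bash
python3 -c "
from rig import manip
print(manip.sign_off())"
```

```text
the job is handed in; nothing more can be done
None
```

The stud is locked across the slot in the battery-box cover and let go, with the gripper clear; about 18.4 N was the highest wrist reading while pressing (limit 25 N on the seat), and the job is handed in, though the sign-off returned no verdict.

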